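Put the flavour plaque in the doughnut tray's holder

ROBOT

A 7-joint arm with a two-finger parallel gripper is mounted at the origin on the work surface. World frame = base frame: x ahead of the robot, y to its left, z up, the work surface at z = 0. Lengths are in m, angles in rad, forces in N, time in s.
With the tool pointing down it reaches from about 0.425 to 0.925 m from the base axis. Payload 6.8 kg.
Tool frame: the origin (TCP) lies at the very end of the fingers, on their centre line; the grasp point (between the pads) lies 19 mm behind it; z points along the fingers, y is the line along which they close (so a half turn about z gives the same grasp; the last joint's range is limited). The gripper opens to 85 mm and grips with 20 to 120 N. Pads are 22 mm wide; open, the fingers measure 114 mm over their backs; the gripper's body (76 mm by 85 mm) begins 54 mm behind the grasp point. The pads swing forward as they close: fully open they stand 13 mm farther back than shut.
Start: joints at [1.179, 0.477, 0.022, 1.555, -0.011, 1.109, -0.083], TCP at [0.189, -0.648, 0.231] pointing down, gripper open.
Joint ranges: [-2.96, 2.96], [-0.34, 2.1], [-1.41, 1.46], [0.24, 2.44], [-1.37, 4.51], [0.17, 1.92], [-2.96, 2.96]. Speed limits (rad/s): [2.39, 2.39, 3.14, 3.14, 3.14, 3.14, 3.14].

INTERFACE

Orientations are given as a unit quaternion [w, x, y, z].
In Python, from station import bot, camrig gives the robot as it stands (bot), with the cameras (camrig).
- The arm moves only by the shell command python3 nudge.py 'ROWS' [FORCE]. ROWS is a JSON list of rows, 1 to 20 of them, each of 5 numbers: dx, dy, dz in m, then a turn about the tool's z in rad, then the opening from 0.0 (shut) to 1.0 (fully open); each row shifts and turns the commanded pose from where the row before left it, along the tool's axes as they then stand; what a row does not reach is not made up. A row lasts 1/10 s, in which the tool goes at most 0.05 m and 0.15 rad, less where a joint would pass 70% of its speed; a pose out of reach is approached as far as the arm can. The fingers move at their own pace and stop on an object; FORCE is the grip in N (left out, the last holds). Time passes only in rows, so rows that do not move let the fingers close. It prints the time, the measured TCP pose, the force, the opening and the grip force at its end.
- bot.get_obs(): the state, without advancing time (a new reading comes with each control period).
- camrig.read_camera(name): name is "scene" or "top" or "wrist"; returns the picture (480x640x3 uint8, blue, green, red); there is no depth.
- camrig.camera_info(name): a dict with "vertical_fov" (degrees; the focal length in pixels is half the picture's height over the tangent of half this angle, whatever the lens; pixels are square), "cx", "cy" (the principal point, pixels), "view" (4x4, takes a point from world to camera coordinates); the wrist camera has in their place "hand_eye" (4x4, takes a point from camera to tool coordinates, whose origin is the TCP and whose axes are the flange's). Camera axes: x right, y up, looking along -z (the intrinsics and any distortion apply to the point x, -y, -z); pixel columns grow to the right and rows downward; lengths in m; the calibration is good to about 2 mm. A picture is of the moment at which its call begins: read the wrist's pose just before it. camera_info takes no time and is no camera call.
- bot.hand_in(): hands the job in; it is judged then, once.
The state is a dict: "t": time; "q": joint angles; "joint_vel": joint speeds; "joint_torque": joint torques, N m; "eef_pos": TCP position; "tool_rot": TCP orientation; "contact_force": force on the tool from outside, world axes, zero at the start; "torque": the same for the moment, N m; "gripper_width": opening from 0.0 (shut) to 1.0 (fully open); "grasp_force": force on a finger pad.
Only numpy, scipy, OpenCV 4.12 (cv2) and the standard library are available. Lean on these libraries where they do the work, as an engineer would, in place of code of your own. Each camera call takes 0.05 s, during which the arm holds its last target. There are 200 camera calls.

TASK

The tray of pink-iced doughnuts has no flavour plaque yet: take the pink plaque out of the wooden caddy and slide it upright, all the way down, into the empty flared metal holder at the front of that tray, then let go. Leave the brown and the white plaque in the caddy where they are.

Things in the scene. Friction and masses are not known exactly. Their poses are not given: they have to be found in the camera images.
- pink_plaque: Pink upright slab with a pale doughnut picture on both (like) faces, 80 mm wide (its y axis), 8 mm thick (its x axis), 120 mm tall (z up), about 85 g. Origin: centre of its lower edge. Starts upright in one of three slots (any) of a wooden caddy; lifts straight out. Slot: 12 mm wide, 30 mm deep, floor 12 mm above the counter, so the plaque's top is at 132 mm.
- brown_plaque: Chocolate-brown plaque, like the pink one in shape: 80 mm wide (its y axis), 8 mm thick (its x axis), 120 mm tall (z up), about 85 g; origin at the centre of its lower edge. Stays in the caddy. The caddy's slots lie end to end along the plaques' y axis, 105 mm between centres, leaving 25 mm between neighbouring plaques; the caddy is 42 mm high.
- white_plaque: White plaque, like the pink one in shape: 80 mm wide (its y axis), 8 mm thick (its x axis), 120 mm tall (z up), about 85 g; origin at the centre of its lower edge. Stays in the caddy.
- holder_slot (a point): Centre of the slot's floor (12 mm above the counter) in the fixed aluminium holder on the robot's side of the tray of pink doughnuts (tray 35 mm off on its +x side, under 45 mm high). Slot 90 mm long (y) by 12 mm wide (x), z up; upright walls to 30 mm above its floor, then flared to a 32 x 110 mm mouth 48 mm above it. The plaque enters from above, width along y, and rests on the floor.

How it is judged:
By the outcome, as a careful person would: the job done as asked, in the order asked, and still so for the second after the job is handed in, with the robot touching nothing.
It also fails if it takes over 48 s, if anything falls off the work surface, if the arm or the gripper's body presses on something with over 40 N, if the wrist force passes 120 N, or if a joint passes its speed limit or range.

## Working session

There is one attempt and no reset: what is moved stays moved. The work goes in short steps, Python scripts to look and compute and a shell command to move; the robot and the scene stay as the last step left them, time stands still between calls to the robot, and variables do not carry over. Pictures are saved under pics/ and viewed, at most 10 in all, crops included, and the job is handed in when it is done.

```bash
ls; mkdir -p pics; python3 - <<'E'
from station import bot, camrig
import cv2
for n in("scene","top","wrist"):
    o=bot.get_obs()
    cv2.imwrite(f"pics/{n}0.png",camrig.read_camera(n)); print(n,camrig.camera_info(n))
print(o)
E
```

```text
nudge.py
pics
station.py
scene {'vertical_fov': 55.473910517059615, 'cx': 319.91104384086566, 'cy': 241.20764933029307, 'view': array([[-0.57672149,  0.81693993, -0.00121585,  0.29439342],
       [-0.66388282, -0.46780195,  0.58345603,  0.31643591],
       [ 0.47607975,  0.33729882,  0.81214382, -1.08507615],
       [ 0.        ,  0.        ,  0.        ,  1.        ]])}
top {'vertical_fov': 45.80910399295414, 'cx': 326.53736667334863, 'cy': 234.49239429472217, 'view': array([[-0.01236133, -0.99987219,  0.01013916,  0.0177727 ],
       [ 0.98789895, -0.01064424,  0.15473319, -0.52936691],
       [-0.15460549,  0.01192918,  0.98790426, -1.23866177],
       [ 0.        ,  0.        ,  0.        ,  1.        ]])}
wrist {'vertical_fov': 64.01781592165719, 'cx': 319.9275533811643, 'cy': 242.39435692539885, 'hand_eye': array([[ 4.41185793e-04,  9.63770720e-01,  2.66731710e-01,
         6.73365560e-02],
       [ 9.99999247e-01, -7.30744319e-04,  9.86326364e-04,
        -3.78794511e-04],
       [ 1.14550515e-03,  2.66731074e-01, -9.63770316e-01,
        -1.42169956e-01],
       [ 0.00000000e+00,  0.00000000e+00,  0.00000000e+00,
         1.00000000e+00]])}
{'t': 0.1, 'q': array([ 1.17890993,  0.4777141 ,  0.02234173,  1.55636181, -0.01146681,
        1.10931732, -0.08309242]), 'joint_vel': array([-0.00032254, -0.00291474, -0.00180653, -0.00245162,  0.00025414,
       -0.00122628, -0.00054697]), 'joint_torque': array([ 4.21647972e-03, -5.97765863e+01,  1.61349937e+00, -2.81954402e+01,
        1.27690803e-02,  5.06786848e-03, -3.87733024e-06]), 'eef_pos': array([ 0.18882206, -0.64748435,  0.23042129]), 'tool_rot': array([-8.13723418e-04,  9.89946642e-01,  1.41438845e-01, -1.92516005e-04]), 'contact_force': array([ 0.1844541 ,  0.78847539, -0.14158756]), 'torque': array([ 0.01973894, -0.01503296, -0.07566639]), 'grasp_force': 0.0, 'gripper_width': 1.0022509189701405}
```

View pics/scene0.png

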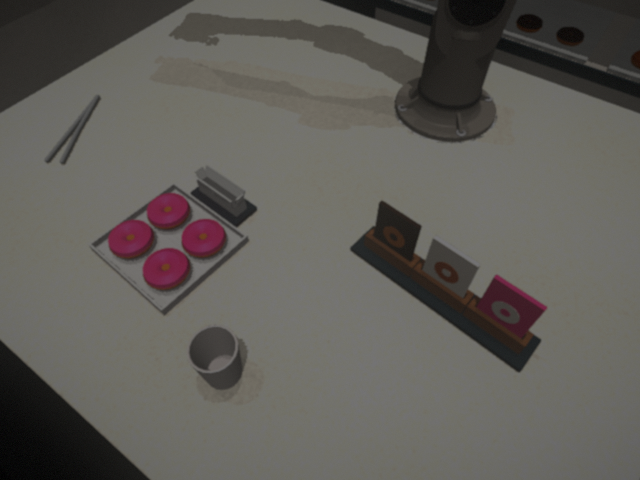

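View pics/top0.png

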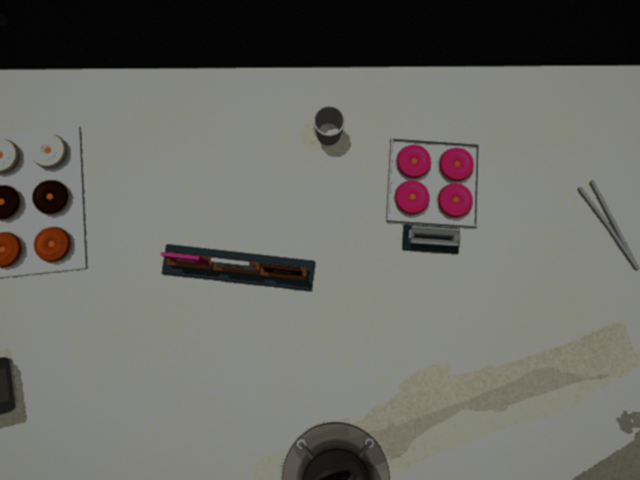

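The scene picture shows the caddy (350–540, 200–365) with the pink plaque at its right end (about 510,305), and the empty holder at (222,190) beside the pink-doughnut tray. In the top picture the pink plaque is at (186,258) and the holder at (434,237).

```bash
python3 - <<'E'
import cv2,numpy as np
s=cv2.imread("pics/scene0.png");t=cv2.imread("pics/top0.png")
c=lambda im,x,y,w,h,k:cv2.resize(im[y:y+h,x:x+w],None,fx=k,fy=k,interpolation=cv2.INTER_CUBIC)
m=np.zeros((600,800,3),np.uint8)
def put(a,x,y): m[y:y+a.shape[0],x:x+a.shape[1]]=a
put(c(s,470,265,80,70,5),0,0); put(c(s,185,160,80,70,5),400,0)
put(c(t,155,240,80,45,5),0,360); put(c(t,395,215,80,45,5),400,360)
cv2.imwrite("pics/mont.png",cv2.convertScaleAbs(m,alpha=1.5))
E
```

```text
(no output)
```

View pics/mont.png

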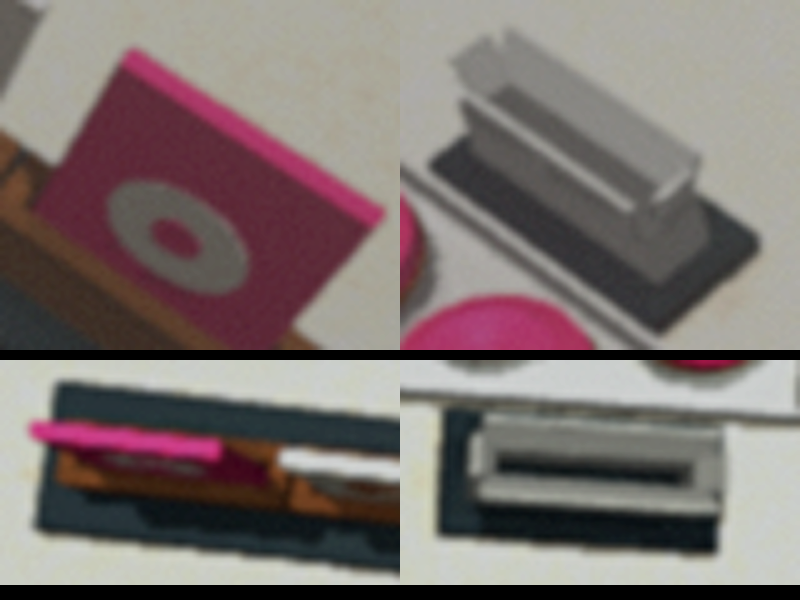

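The montage gives the plaque's top-edge ends as scene (495.6,276.4) and (546,308), top (199.2,257.8) and (161.8,254.6). The centre of the holder's mouth is at scene (220,185) and top (435.2,235.6).

```bash
cat > h.py <<'E'
import numpy as np,cv2
from station import bot, camrig
from scipy.spatial.transform import Rotation as R
def K(i):
    f=240/np.tan(np.radians(i["vertical_fov"])/2); return f,i["cx"],i["cy"]
def tool(o):
    T=np.eye(4);T[:3,:3]=R.from_quat(np.roll(o["tool_rot"],-1)).as_matrix();T[:3,3]=o["eef_pos"];return T
def ray(n,uv,o=None):
    i=camrig.camera_info(n);f,cx,cy=K(i)
    M=tool(o)@i["hand_eye"] if n=="wrist" else np.linalg.inv(i["view"])
    d=M[:3,:3]@np.array([(uv[0]-cx)/f,-(uv[1]-cy)/f,-1]);return M[:3,3],d/np.linalg.norm(d)
def tri(rs):
    A=[np.eye(3)-np.outer(d,d) for _,d in rs];p=np.linalg.solve(sum(A),sum(a@c for a,(c,_) in zip(A,rs)))
    return p,[round(float(np.linalg.norm(a@(p-c))),4) for a,(c,_) in zip(A,rs)]
def plane(r,z): c,d=r; return c+d*(z-c[2])/d[2]
E
python3 - <<'E'
from h import *
np.set_printoptions(precision=4,suppress=True)
for nm,s,t in(("R",(495.6,276.4),(199.2,257.8)),("L",(546,308),(161.8,254.6)),("mouth",(220,185),(435.2,235.6))):
    print(nm,*tri([ray("scene",s),ray("top",t)]))
print(plane(ray("top",(403.5,233)),.03),tool(bot.get_obs()))
# holder mouth end edges / plate direction from the top view
for p in((491,424),(722,424),(480,505),(722,514)): print(plane(ray("top",(395+p[0]/5-0,215+(p[1]-360)/5)),.06))
E
```

```text
R [0.4691 0.2801 0.1294] [0.0023, 0.0023]
L [0.4769 0.3575 0.1292] [0.0019, 0.0019]
mouth [ 0.5212 -0.2293  0.0515] [0.0025, 0.0025]
[ 0.5328 -0.1638  0.03  ] [[ 0.96    0.28   -0.0005  0.1889]
 [ 0.28   -0.96    0.0013 -0.6476]
 [-0.0001 -0.0014 -1.      0.2305]
 [ 0.      0.      0.      1.    ]]
[ 0.5377 -0.36    0.06  ]
[ 0.5366 -0.4634  0.06  ]
[ 0.5013 -0.353   0.06  ]
[ 0.4961 -0.4606  0.06  ]
```

```bash
python3 nudge.py '[[0.036,-0.026,0,0,1],[0.036,-0.026,0,0,1],[0.036,-0.026,0,0,1],[0.036,-0.026,0,0,1],[0.036,-0.026,0,0,1],[0.036,-0.026,0,0,1],[0.036,-0.026,0,0,1],[0.036,-0.026,0,0,1],[0.036,-0.026,0,0,1],[0.036,-0.026,0,0,1],[0.036,-0.026,0,0,1],[0.036,-0.026,0,0,1],[0,0,0,-0.15,1],[0,0,0,-0.15,1],[0,0,0,-0.15,1],[0,0,0,-0.15,1],[0,0,0,-0.15,1],[0,0,0,-0.15,1],[0,0,0,-0.15,1],[0,0,0,-0.15,1]]'
python3 nudge.py '[[0,0,0,0,1],[0,0,0,0,1]]'
python3 - <<'E'
from h import *
import json
o=bot.get_obs();im=camrig.read_camera("wrist")
print(tool(o).round(4));cv2.imwrite("pics/w1.png",cv2.convertScaleAbs(im,alpha=1.3))
json.dump({k:list(map(float,o[k])) for k in("eef_pos","tool_rot")},open("w1.json","w"))
E
```

```text
t: 2.15
eef_pos: [0.5161, -0.2275, 0.231]
tool_rot: [-0.0, 0.735, 0.678, -0.0]
contact_force: [1.3, -0.1, 0.5]
gripper_width: 1.0
grasp_force: 0.0
t: 2.35
eef_pos: [0.5162, -0.2276, 0.2311]
tool_rot: [-0.0, 0.739, 0.674, -0.0]
contact_force: [-0.5, 0.2, 0.3]
gripper_width: 0.998
grasp_force: 0.0
[[ 9.120e-02  9.958e-01 -3.000e-04  5.162e-01]
 [ 9.958e-01 -9.120e-02  2.000e-04 -2.276e-01]
 [ 2.000e-04 -4.000e-04 -1.000e+00  2.311e-01]
 [ 0.000e+00  0.000e+00  0.000e+00  1.000e+00]]
```

View pics/w1.png

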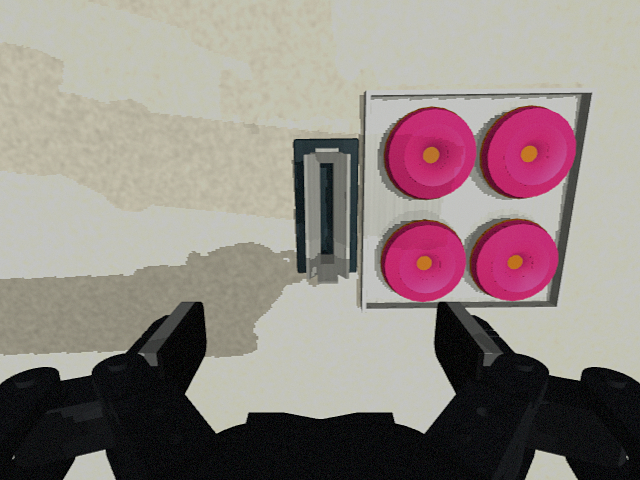

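The wrist picture shows the holder at (304–350, 149–284), its slot centred near (326,208), with the tray to its right. I'll take a second view 80 mm on to triangulate.

```bash
python3 nudge.py '[[0.04,0,0,0,1],[0.04,0,0,0,1],[0,0,0,0,1],[0,0,0,0,1]]' | tail -1
python3 - <<'E'
from h import *
import json
o=bot.get_obs();im=cv2.convertScaleAbs(camrig.read_camera("wrist"),alpha=1.3)
print(tool(o)[:,3].round(4));cv2.imwrite("pics/w2.png",im)
json.dump({k:list(map(float,o[k])) for k in("eef_pos","tool_rot")},open("w2.json","w"))
a=cv2.imread("pics/w1.png")[135:285,280:380];b=im[230:380,280:380]
m=np.hstack([cv2.resize(x,None,fx=4,fy=4,interpolation=cv2.INTER_CUBIC) for x in(a,b)])
cv2.imwrite("pics/mont2.png",cv2.convertScaleAbs(m,alpha=1.0))
E
```

```text
grasp_force: 0.0
[ 0.5235 -0.1468  0.2315  1.    ]
```

View pics/mont2.png

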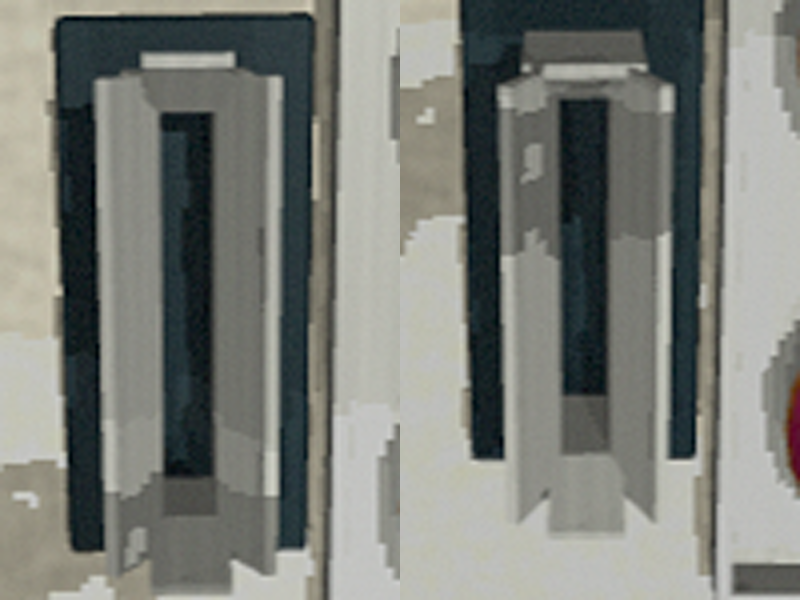

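View 1 (left) shows the rim corners at crop px (95,80), (107,577), (282,78), (276,575) and the end rims at (188,56) and (190,592). View 2 shows them at (98,86), (118,523), (272,86), (256,521), (193,70) and (187,535).

```bash
python3 - <<'E'
from h import *
import json
o=[json.load(open(f"w{i}.json")) for i in(1,2)]
np.set_printoptions(precision=4,suppress=True)
P={"A":((95,80),(98,86)),"B":((107,577),(118,523)),"C":((282,78),(272,86)),"D":((276,575),(256,521)),"E":((188,56),(193,70)),"F":((190,592),(187,535))}
Q={}
for k,(a,b) in P.items():
    p,e=tri([ray("wrist",(280+a[0]/4,135+a[1]/4),o[0]),ray("wrist",(280+b[0]/4,230+b[1]/4),o[1])]);print(k,p,e)
    r=[plane(ray("wrist",(280+a[0]/4,135+a[1]/4),o[0]),.06),plane(ray("wrist",(280+b[0]/4,230+b[1]/4),o[1]),.06)];print("   z=.06",*r);Q[k]=np.mean(r,0)
c=(Q["A"]+Q["B"]+Q["C"]+Q["D"])/4
print("centre",c,(Q["E"]+Q["F"])/2,"widths",np.linalg.norm(Q["A"]-Q["C"]),np.linalg.norm(Q["E"]-Q["F"]))
for a,b in("BA","DC","FE"): d=Q[b]-Q[a]; 
for a,b in(("B","A"),("D","C"),("F","E")): d=Q[b]-Q[a];print("yaw",-np.arctan2(d[0],d[1]))
E
```

```text
A [ 0.5075 -0.173   0.0574] [0.0, 0.0]
   z=.06 [ 0.5077 -0.1729  0.06  ] [ 0.5077 -0.1722  0.06  ]
B [ 0.5007 -0.2785  0.0586] [0.0013, 0.0013]
   z=.06 [ 0.4996 -0.278   0.06  ] [ 0.5021 -0.2777  0.06  ]
C [ 0.5448 -0.176   0.0581] [0.0001, 0.0001]
   z=.06 [ 0.5448 -0.1759  0.06  ] [ 0.5447 -0.1754  0.06  ]
D [ 0.5351 -0.2815  0.0577] [0.0011, 0.0011]
   z=.06 [ 0.5361 -0.2808  0.06  ] [ 0.534  -0.2799  0.06  ]
E [ 0.5273 -0.1699  0.0614] [0.0008, 0.0008]
   z=.06 [ 0.5265 -0.1699  0.06  ] [ 0.5282 -0.1704  0.06  ]
F [ 0.5174 -0.2845  0.0564] [0.0002, 0.0002]
   z=.06 [ 0.5172 -0.2831  0.06  ] [ 0.5178 -0.2822  0.06  ]
centre [ 0.5221 -0.2266  0.06  ] [ 0.5224 -0.2264  0.06  ] widths 0.037156757527731406 0.11288132869917403
yaw -0.06502259215590381
yaw -0.09199620455201217
yaw -0.08736608720061756
```

```bash
python3 nudge.py '[[0.0395,-0.0081,0,0,1],[0.0395,-0.0081,0,0,1],[0.0395,-0.0081,0,0,1],[0.0395,-0.0081,0,0,1],[0.0395,-0.0081,0,0,1],[0.0395,-0.0081,0,0,1],[0.0395,-0.0081,0,0,1],[0.0395,-0.0081,0,0,1],[0.0395,-0.0081,0,0,1],[0.0395,-0.0081,0,0,1],[0,0,0,0,1],[0,0,0,0,1]]' | tail -1
cat > snap.py <<'E'
from h import *
import json,sys
k=sys.argv[1];o=bot.get_obs();im=cv2.convertScaleAbs(camrig.read_camera("wrist"),alpha=1.3)
print(tool(o).round(4));cv2.imwrite(f"pics/w{k}.png",im)
json.dump({k:list(map(float,o[k])) for k in("eef_pos","tool_rot")},open(f"w{k}.json","w"))
E
python3 snap.py 3
python3 nudge.py '[[0.035,0,0,0,1],[0.035,0,0,0,1],[0,0,0,0,1],[0,0,0,0,1]]' | tail -1
python3 snap.py 4
python3 - <<'E'
import cv2,numpy as np
a,b=[cv2.imread(f"pics/w{k}.png") for k in(3,4)]
cv2.imwrite("pics/m34.png",np.hstack([x[:,120:520] for x in(a,b)]))
E
```

```text
grasp_force: 0.0
[[ 8.760e-02  9.962e-01 -3.000e-04  4.774e-01]
 [ 9.962e-01 -8.760e-02 -5.000e-04  2.523e-01]
 [-5.000e-04 -2.000e-04 -1.000e+00  2.310e-01]
 [ 0.000e+00  0.000e+00  0.000e+00  1.000e+00]]
grasp_force: 0.0
[[ 8.900e-02  9.960e-01 -3.000e-04  4.839e-01]
 [ 9.960e-01 -8.900e-02 -1.200e-03  3.208e-01]
 [-1.200e-03 -2.000e-04 -1.000e+00  2.309e-01]
 [ 0.000e+00  0.000e+00  0.000e+00  1.000e+00]]
```

View pics/m34.png

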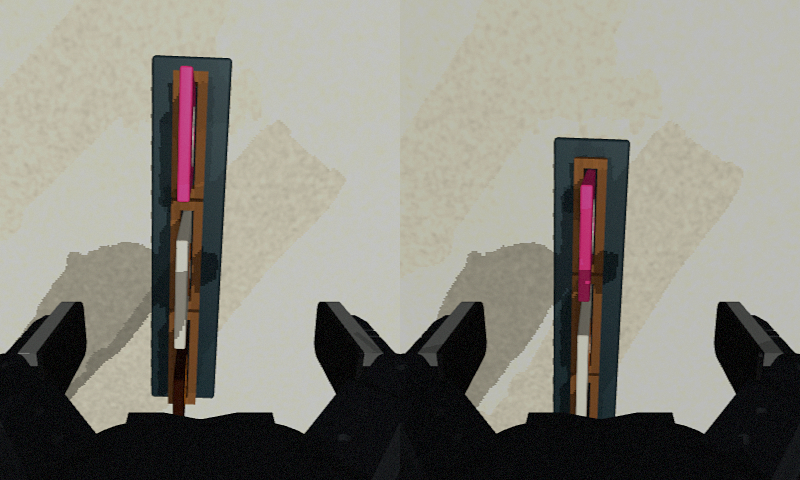

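Pink top edge: in view 3 it runs from (186.5,66) to (184,201) in the left half. In view 4 it runs from (586.5,184) to (584.5,301) in the right half, its lower end in the gripper's shadow.

```bash
python3 - <<'E'
from h import *
import json
np.set_printoptions(precision=4,suppress=True)
o={k:json.load(open(f"w{k}.json")) for k in(3,4)}
ends={}
for k,(r0,r1) in {3:(66,201),4:(184,301)}.items():
    im=cv2.cvtColor(cv2.imread(f"pics/w{k}.png"),cv2.COLOR_BGR2HSV)
    m=(im[...,0]>155)&(im[...,0]<176)&(im[...,1]>120)
    m[...,:]&=True; m[:,:280]=0;m[:,330:]=0
    rows=[r for r in range(r0+6,r1-6)if m[r].any()]
    L=[m[r].nonzero()[0].min() for r in rows];Rr=[m[r].nonzero()[0].max() for r in rows]
    pl=np.polyfit(rows,L,1);pr=np.polyfit(rows,Rr,1)
    bright=m&(im[...,2]>170); rr=np.nonzero(bright.any(1))[0]; r2=np.nonzero(m.any(1))[0]
    print(k,"pink rows",r2.min(),r2.max(),"bright",rr.min(),rr.max(),"cols",[(np.polyval(pl,r).round(1),np.polyval(pr,r).round(1)) for r in(r0,r1)])
    ends[k]=[((np.polyval(pl,r)+np.polyval(pr,r)+1)/2,r) for r in(r0,r1)]
P=[]
for j in(0,1):
    r=[ray("wrist",ends[k][j],o[k]) for k in(3,4)];p=tri(r);q=[plane(x,.132) for x in r];print(p,q);P.append(np.mean(q,0))
d=P[0]-P[1];print("centre",(P[0]+P[1])/2,"len",np.linalg.norm(d),"yaw",-np.arctan2(d[0],d[1]))
E
```

```text
3 pink rows 66 478 bright 66 201 cols [(np.float64(299.9), np.float64(314.6)), (np.float64(296.7), np.float64(310.6))]
4 pink rows 169 478 bright 185 283 cols [(np.float64(300.5), np.float64(313.8)), (np.float64(297.9), np.float64(309.1))]
(array([0.4793, 0.3601, 0.129 ]), [0.0, 0.0]) [array([0.4794, 0.3596, 0.132 ]), array([0.4793, 0.3605, 0.132 ])]
(array([0.4693, 0.2814, 0.1309]), [0.0002, 0.0002]) [array([0.4696, 0.2815, 0.132 ]), array([0.4692, 0.2819, 0.132 ])]
centre [0.4744 0.3209 0.132 ] len 0.07897181847299115 yaw -0.1264160136497236
```

```bash
python3 nudge.py '[[0,-0.0098,0,0.03,1],[0,0,0.04,0,1],[0,0,0.04,0,1],[0,0,0.04,0,1],[0,0,0.025,0,1],[0,0,0,0,1],[0,0,0,0,1]]' 50
python3 nudge.py '[[0,0,0,0,0.3],[0,0,0,0,0],[0,0,0,0,0],[0,0,0,0,0],[0,0,0,0,0],[0,0,0,0,0],[0,0,0,0,0],[0,0,0,0,0],[0,0,0,0,0]]' 50
```

```text
t: 5.25
eef_pos: [0.4741, 0.3219, 0.0868]
tool_rot: [0.0, 0.748, 0.664, -0.0]
contact_force: [0.4, 0.2, 0.1]
gripper_width: 1.0
grasp_force: 0.0
t: 6.15
eef_pos: [0.4735, 0.3234, 0.0866]
tool_rot: [0.0, 0.747, 0.665, 0.0]
contact_force: [-0.3, -1.4, 4.5]
gripper_width: 0.084
grasp_force: 49.4
```

```bash
python3 nudge.py '[[0,0,-0.01,0,0],[0,0,-0.02,0,0],[0,0,-0.03,0,0],[0,0,-0.03,0,0],[0,0,-0.03,0,0],[0,0,-0.03,0,0],[0,0,0,0,0],[0,0,0,0,0]]'
python3 snap.py 5
```

```text
t: 6.95
eef_pos: [0.4732, 0.3232, 0.2368]
tool_rot: [0.0, 0.747, 0.665, 0.0]
contact_force: [-0.2, -0.0, -0.8]
gripper_width: 0.089
grasp_force: 49.0
[[ 1.168e-01  9.932e-01  8.000e-04  4.732e-01]
 [ 9.932e-01 -1.168e-01  2.000e-04  3.232e-01]
 [ 3.000e-04  7.000e-04 -1.000e+00  2.368e-01]
 [ 0.000e+00  0.000e+00  0.000e+00  1.000e+00]]
```

View pics/w5.png

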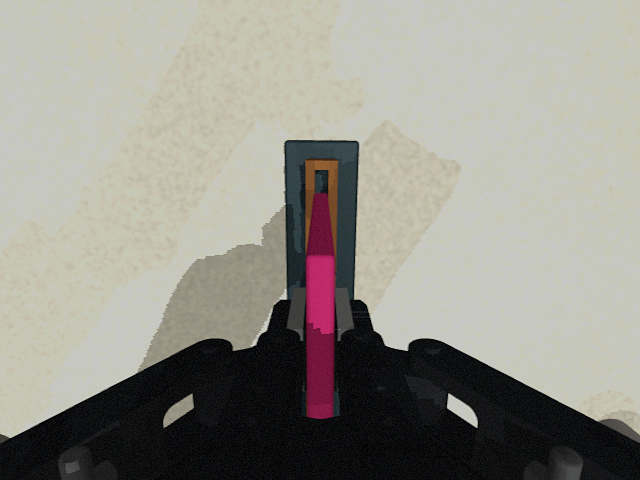

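The plaque is held square: its top edge runs (320,256)–(320,416), and the bottom of its near end face is at about (322,194). The other plaques are out of sight behind the gripper.

```bash
python3 - <<'E'
from h import *
i=camrig.camera_info("wrist");f,cx,cy=K(i);H=i["hand_eye"]
def at(uv,z):
    d=H[:3,:3]@np.array([(uv[0]-cx)/f,-(uv[1]-cy)/f,-1]);c=H[:3,3];return (c+d*(z-c[2])/d[2]).round(4)
print(at((320,256),-.0454),at((320,416),-.0454),at((322,194),.0746))
T=tool(bot.get_obs());x,y=T[:2,0],T[:2,1]
for off in(0,-.002):
    goal=np.array([.522,-.2265])-T[:2,:2]@np.array([off,0]);d=goal-T[:2,3];print(off,d,d@x,d@y)
print("yaw",-np.arctan2(T[0,0],T[1,0]))
E
```

```text
[ 0.0372 -0.0001 -0.0454] [-0.0128 -0.     -0.0454] [0.0364 0.0009 0.0746]
0 [ 0.04921604 -0.54924677] -0.5397443313949102 0.1130047809042916
-0.002 [ 0.04944954 -0.54726045] -0.5377443334602338 0.11300477930910874
yaw -0.11701752474682285
```

```bash
python3 nudge.py '[[-0.02,0.004,0,0,0],[-0.04,0.0085,0,0,0],[-0.04,0.0085,0,0,0],[-0.04,0.0085,0,0,0],[-0.04,0.0085,0,0,0],[-0.04,0.0085,0,0,0],[-0.04,0.0085,0,0,0],[-0.04,0.0085,0,0,0],[-0.04,0.0085,0,0,0],[-0.04,0.0085,0,0,0],[-0.04,0.0085,0,0,0],[-0.04,0.0085,0,0,0],[-0.04,0.0085,0,0,0],[-0.0365,0.007,0,0,0],[-0.02,0,0,-0.032,0],[0,0,0,0,0],[0,0,0,0,0],[0,0,0,0,0]]'
python3 snap.py 6
python3 - <<'E'
import cv2
cv2.imwrite("pics/w6c.png",cv2.resize(cv2.imread("pics/w6.png")[120:300,230:430],None,fx=3,fy=3,interpolation=cv2.INTER_CUBIC))
E
```

```text
t: 8.8
eef_pos: [0.5205, -0.2406, 0.2356]
tool_rot: [-0.001, 0.736, 0.677, 0.0]
contact_force: [0.7, -0.2, -1.6]
gripper_width: 0.086
grasp_force: 49.0
[[ 0.083   0.9965 -0.0011  0.5205]
 [ 0.9965 -0.083   0.0014 -0.2406]
 [ 0.0013 -0.0012 -1.      0.2356]
 [ 0.      0.      0.      1.    ]]
```

View pics/w6c.png

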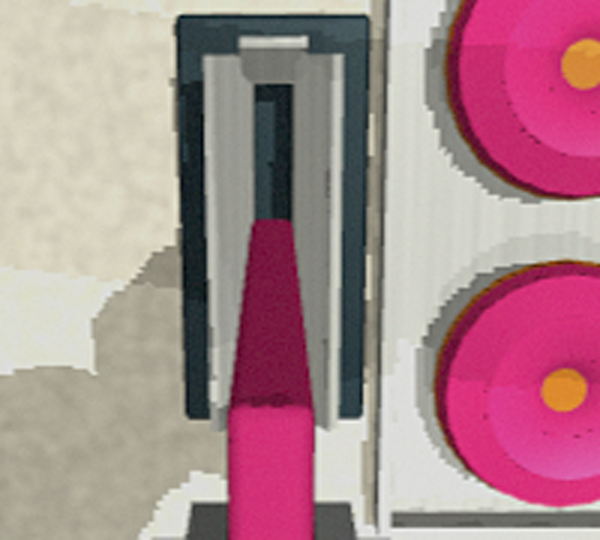

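The plaque's lower end (crop 252–293 at row 220) lines up with the dark slot (254–293). It sits 17 mm too far along −y because my rows added up to too much. I'll correct that and go down in stages.

```bash
python3 nudge.py '[[0.0172,0.0005,0,0,0],[0,0,0,0,0],[0,0,0.03,0,0],[0,0,0.03,0,0],[0,0,0.025,0,0],[0,0,0.015,0,0],[0,0,0.01,0,0],[0,0,0.01,0,0],[0,0,0,0,0]]'
```

```text
t: 9.75
eef_pos: [0.5222, -0.2254, 0.1156]
tool_rot: [-0.0, 0.736, 0.676, -0.0]
contact_force: [0.2, -0.1, -0.4]
gripper_width: 0.086
grasp_force: 49.0
```

```bash
python3 nudge.py '[[0.0015,0,0.006,0,0],[0,0,0.006,0,0],[0,0,0.006,0,0],[0,0,0.005,0,0],[0,0,0.003,0,0],[0,0,0,0,0],[0,0,0,0,0]]'
```

```text
t: 10.45
eef_pos: [0.5227, -0.224, 0.0903]
tool_rot: [0.0, 0.737, 0.676, 0.0]
contact_force: [-0.0, 0.7, 0.1]
gripper_width: 0.083
grasp_force: 49.0
```

```bash
python3 nudge.py '[[0,0,0.002,0,0],[0,0,0.001,0,0],[0,0,0.001,0,0],[0,0,0,0,0],[0,0,0,0,0]]'; python3 nudge.py '[[0,0,0.001,0,0],[0,0,0.001,0,0],[0,0,0,0,0],[0,0,0,0,0]]'
```

```text
t: 10.95
eef_pos: [0.5229, -0.2241, 0.0866]
tool_rot: [0.0, 0.737, 0.676, 0.0]
contact_force: [-0.5, 1.1, 2.7]
gripper_width: 0.085
grasp_force: 49.3
t: 11.35
eef_pos: [0.5233, -0.2242, 0.0866]
tool_rot: [0.001, 0.737, 0.676, -0.0]
contact_force: [-6.0, 1.9, 19.7]
gripper_width: 0.088
grasp_force: 52.1
```

```bash
python3 nudge.py '[[0,0,-0.001,0,0],[0,0,-0.001,0,0],[0,0,0,0,0.1],[0,0,0,0,0.2],[0,0,0,0,0.3],[0,0,0,0,0.5],[0,0,0,0,0.6],[0,0,0,0,0.6],[0,0,0,0,0.6],[0,0,0,0,0.6]]'
python3 nudge.py '[[0,0,-0.015,0,0.6],[0,0,-0.03,0,0.6],[0,0,-0.04,0,0.6],[0,0,-0.04,0,0.6],[0,0,-0.04,0,0.6],[0,0,0,0,0.6],[0,0,0,0,0.6]]'
python3 snap.py 7
python3 - <<'E'
from h import *
s=camrig.read_camera("scene");t=camrig.read_camera("top");w=cv2.imread("pics/w7.png")
r=lambda x,k:cv2.resize(x,k,interpolation=cv2.INTER_CUBIC)
top=np.hstack([r(s[120:270,150:350],(400,300)),r(t[180:280,350:483],(400,300))])
cv2.imwrite("pics/fin.png",cv2.convertScaleAbs(np.vstack([top,np.hstack([r(s[180:380,330:596],(400,300)),r(w,(400,300))])]),alpha=1.3))
E
```

```text
t: 12.35
eef_pos: [0.5227, -0.224, 0.0863]
tool_rot: [0.0, 0.737, 0.676, 0.0]
contact_force: [0.6, 0.3, 0.2]
gripper_width: 0.598
grasp_force: 0.0
t: 13.05
eef_pos: [0.5232, -0.2241, 0.2533]
tool_rot: [0.002, 0.737, 0.676, 0.001]
contact_force: [-0.6, 0.0, -0.5]
gripper_width: 0.602
grasp_force: 0.0
[[ 0.085   0.9964  0.0029  0.5232]
 [ 0.9964 -0.085  -0.0014 -0.2241]
 [-0.0012  0.0031 -1.      0.2533]
 [ 0.      0.      0.      1.    ]]
```

View pics/fin.png

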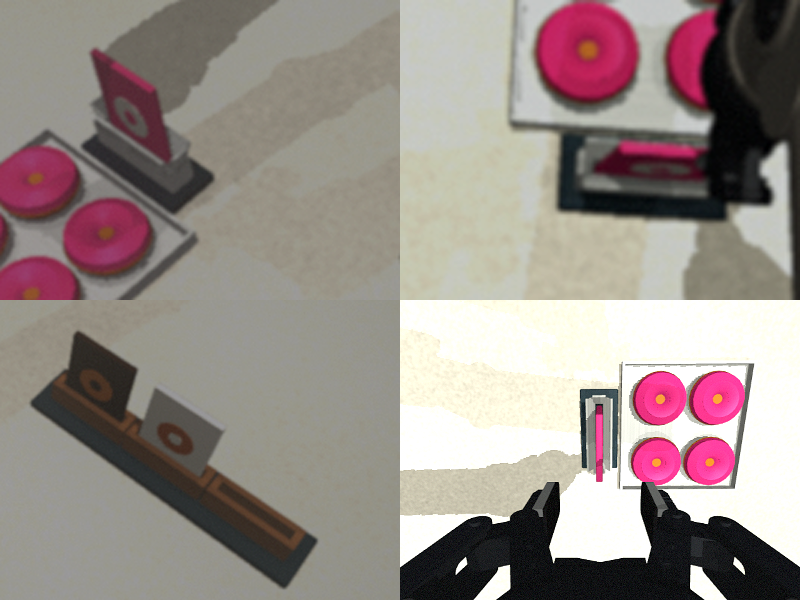

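The plaque stands upright and seated in the holder: the release height of 0.0866 matches the caddy grasp height, and both floors are 12 mm up. The brown and white plaques are still in the caddy, and the gripper is clear.

```bash
python3 -c "
from station import bot, camrig
print(bot.hand_in())"
```

```text
the job is handed in; nothing more can be done
None
```

The pink plaque is upright and all the way down in the holder, released with the gripper clear; the brown and white plaques are still in the caddy, and the job was handed in at about 13 s on the robot's clock.

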